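Load the photometer's check standard for its daily reading

ROBOT

A 7-joint arm with a two-finger parallel gripper is mounted at the origin on a cart in front of the work surface, level with it; the furniture and walls round the work are solid. World frame = base frame: x ahead of the robot, y to its left, z up, the work surface at z = 0. Lengths are in m, angles in rad, forces in N, time in s.
With the tool pointing down it reaches from about 0.4 to 0.875 m from the base axis. Payload 6.5 kg.
Tool frame: the origin (TCP) lies between the finger pads; the fingertips stand arm.nose_length ahead of it and the grasp point (between the pads) lies 3 mm ahead of it (arm.nose_length is the distance from the TCP to the fingertips, in m); z points along the fingers, y is the direction in which the jaws open and shut (so a half turn about z gives the same grasp; the last joint's range is limited). The gripper opens to 88 mm and grips with 3 to 60 N. Pads are 18 mm wide; open, the fingers measure 123 mm over their backs; the gripper's body (75 mm by 187 mm) begins 45 mm behind the grasp point.
Start: joints at [1.07, 0.536, -0.004, 1.538, 0.003, 1.067, -0.071], TCP at [0.274, -0.59, 0.228] pointing down, gripper open.
Joint ranges: [-2.7, 2.7], [-0.37, 2.16], [-1.27, 1.26], [0.24, 2.4], [-1.31, 4.45], [0.19, 1.91], [-2.76, 2.76]. Speed limits (rad/s): [2.39, 2.39, 3.14, 3.14, 3.14, 3.14, 3.14].

INTERFACE

Orientations are given as a unit quaternion [w, x, y, z].
In Python, from station import monitor, get_image, order, arm gives the robot as it stands.
- The arm moves only by the tool carry_out, never from a script. Its argument "increments" is one flat list of numbers, 7 for each row, row after row: the shift along the tool's x, y, z in m, then the turn, a rotation vector about the tool's x, y, z in rad, then the closure, from 0 (fully open) to 1 (shut). In form: [x, y, z, wx, wy, wz, hand, x, y, z, wx, wy, wz, hand, ...]. A call has 1 to 10 rows; each row is the pose to reach, as a shift and turn from the pose commanded when the call began, along the tool's axes at that moment; what a row does not reach only later rows make up. A row lasts 1/12 s, in which the tool goes at most 41.7 mm and 7.16 degrees, less where a joint would pass 70% of its speed; a pose out of reach is approached as far as the arm can. A call with a gripper value outside its range is refused whole. The fingers move at their own pace and stop on an object; "grip_force" is the grip in N (left out, the last holds). Time passes only in rows, so rows that repeat a pose let the fingers close. It gives the time, the measured TCP pose, the force and the opening at its end, in the units of the state.
- monitor.read_state(): the state, without advancing time (a new reading comes with each control period).
- get_image(name): name is "scene" or "side" or "wrist"; returns a dict with "pixels" (420x560x3 uint8, blue, green, red), "z_map" (420x560 float32, m along the optical axis (not along the pixel's ray), 0 where there is no reading), "mtx" (3x3 intrinsics, pixels), "k1" (the pictures are not rectified: a ray, as slopes to the right and down, at radius r is drawn at 1 + k1 r^2 times it, then the intrinsics apply), "R" (3x3) and "t" (3): a world point X has camera coordinates R X + t; the wrist camera has in their place "mount" (4x4, takes a point from camera to tool coordinates, whose origin is the TCP and whose axes are the flange's). Camera axes: x right, y down, z forward; pixel columns grow to the right and rows downward; lengths in m; the calibration is good to about 2 mm. A picture is of the moment at which its call begins: read the wrist's pose just before it.
- order.sign_off(): hands the job in, once; it reports no verdict.
The state is a dict: "t": time; "qpos": joint angles; "joint_vel": joint speeds; "joint_torque": joint torques, N m; "eef_pos": TCP position; "orientation": TCP orientation; "wrist_force": force on the tool from outside, world axes, zero at the start; "ft_torque": the same for the moment, N m; "grip_width": finger opening in m.
Only numpy, scipy, OpenCV 4.12 (cv2) and the standard library are available. Lean on these libraries where they do the work, as an engineer would, in place of code of your own. Each camera call takes 0.05 s, during which the arm holds its last target.

TASK

Start the daily check on the small white photometer: push its sprung cuvette drawer, in which the check standard already stands, all the way in and let go, so that it springs back and latches on its stop pin. Then swing the black light cover shut over the standard and press the read key fully down, and only with the cover shut. Just push and press, gently, with the fingertips: the check standard is neither touched nor lifted, and the things around stay where they are.

Things in the scene. Friction and masses are not known exactly. Their poses are not given: they have to be found in the camera images.
- photometer: white bench photometer, fixed, 200 (x) x 170 (y) mm; origin at the centre of its underside on the bench, its front looks to its own -x (roughly to the robot), y to its left, z up. Flat deck 62 mm high with an open-topped, 44 mm wide drawer channel from the front at y +25 mm; a tilted blank display, up to 80 mm high, at the back (x over 35 mm)
- drawer (a joint): sprung cuvette drawer, m pushed in along the photometer's +x: 0 = out (start), 0.060 = end stop. A spring (3.5 N when out, 6.5 N at the end stop, about 2 N more while the pin is lifted) drives it out; past about 0.049 the stop pin drops behind it, and when let go it springs back and stays latched at about 0.048. Let go earlier it returns to 0
- drawer_face (a point): centre of the front surface of the drawer's upright front plate, axes as the photometer's (-x out of the front); plate 90 wide, 44 high (14 to 58 mm above the bench), 8 mm thick, at y +25 mm of the photometer. Out, it stands 169 mm in front of the photometer's origin; at the end stop 109 mm, which is 9 mm in front of the housing
- check_standard: check standard: loose aluminium block with glass windows, 12.5 x 12.5 x 45 mm, 30 g, standing upright in the 17 mm deep pocket of the drawer, 71 mm behind the drawer's front surface; origin at the centre of its underside (36 mm above the bench), its top 81 mm above the bench; it rides with the drawer
- read_position (a point): point fixed in the photometer, where the underside of the standard stands when the drawer is latched
- light_cover (a joint): black light cover, a hollow cap hinged at its back edge on the deck; rad, 0 = shut, 1.65 to 1.9 at the start (open, upright, leaning a little backwards), 1.95 = back stop. Stiff friction hinge: it stays where it is left, under 1 N at its free edge moves it
- cover_hinge (a point): middle of the cover's hinge axis, which runs along the photometer's y, at x -14, y +25 mm and 64 mm above the bench (position is fixed; its frame turns with the cover)
- cover_edge (a point): middle of the free edge of the cover's outer face: 68 mm from the hinge along the cover, 24 mm off the hinge plane; outer face 74 x 52 mm. Shut, that face lies level 88 mm above the bench with this edge to the front; open, it looks backwards, this point is about 130 mm high and the cap's 22 mm deep walls look to the front
- read_key (a joint): read key, m pressed down: 0 = up, 0.005 = fully down; spring 1.5 N to start, 4 N fully down
- key_top (a point): centre of the read key's top: grey square key 24 x 24 mm on the right of the deck, its top 72.5 mm above the bench, at x -60, y -48 mm on the photometer
- standards_stand: black block 40 x 84 x 22 mm with three wells, two of them holding further standards (up to 51 mm high); fixed; stands left of the photometer; origin at the centre of its underside
- dropper_1: bystander: small brown bottle with black cap, 29 mm diameter, 78 mm high, loose; origin at the centre of its underside
- dropper_3: bystander: small white dropper bottle, 29 mm diameter, 66 mm high, loose; origin at the centre of its underside
- blue_carton: bystander: blue folding carton 42 x 42 x 96 mm standing upright, loose; origin at the centre of its underside
- dropper_5: bystander: small white dropper bottle with blue tip, 29 mm diameter, 72 mm high, loose, between photometer and microscope; origin at the centre of its underside
- reagent_7: bystander: dark bottle with black cap, 38 mm diameter, 85 mm high, loose, right of the drawer; origin at the centre of its underside
- stop_pin (a joint): sprung stop pin that latches the drawer, m upward, 0 = down; its head is a small black knob on the left deck (x -80, y +66 mm of the photometer, top 84 mm high). It rises about 6 mm by itself as the drawer passes and drops back; it need not be handled
- microscope: bystander: binocular microscope, fixed, 263 x 165 x 428 mm high, to the right of the photometer (its own front to -x); origin at the centre of its underside

How it is judged:
By the outcome, as a careful person would: the job done as asked, in the order asked, and still so for the second after the job is handed in, with the robot touching nothing.
It also fails if it takes over 48 s, if anything falls off the work surface, if the arm or the gripper's body presses on something with over 40 N, if the wrist force passes 120 N, or if a joint passes its speed limit or range.

## Working session

There is one attempt and no reset: what is moved stays moved. The work goes in short steps, Python scripts to look and compute and a tool call to move; the robot and the scene stay as the last step left them, time stands still between calls to the robot, and variables do not carry over. Pictures are saved under pics/ and viewed, and the job is handed in when it is done.

Besides the shell and the picture viewer there is one more tool, called after ">>>" by a JSON object that holds its "api" and its "payload". carry_out: Moves the arm, as the interface text tells. Its arguments: {"type":"object","properties":{"increments":{"type":"array","items":{"type":"number"}},"grip_force":{"type":"number"}},"required":["increments"]}

```bash
ls; mkdir -p pics
python3 - <<'E'
from station import monitor,get_image,order,arm
import cv2
s=monitor.read_state();print(s);print(arm.nose_length)
for n in("scene","side","wrist"):
    g=get_image(n);cv2.imwrite(f"pics/{n}0.png",g["pixels"])
    print(n,g["mtx"].tolist(),g["k1"]);print({k:(g[k].tolist()) for k in g if k in("R","t","mount")})
E
```

```text
pics
{'t': 0.0, 'qpos': array([ 1.06978571,  0.53716194, -0.00442218,  1.53885366,  0.00266004,
        1.06730888, -0.07118206]), 'joint_vel': array([ 0.00105372,  0.0013022 , -0.0019964 ,  0.00010755,  0.00079601,
        0.00146618,  0.0005947 ]), 'joint_torque': array([ 2.39725077e-04, -5.70993626e+01,  9.90757719e-01, -2.51608837e+01,
       -5.63787448e-02,  1.78626389e-02,  1.71897636e-04]), 'eef_pos': array([ 0.27349778, -0.58896583,  0.2268496 ]), 'orientation': array([-8.18118319e-04,  9.76448743e-01,  2.15747784e-01, -2.76775695e-04]), 'wrist_force': array([ 0.23030449, -1.3650714 , -0.45765693]), 'ft_torque': array([-0.0212117 ,  0.0384279 ,  0.01433256]), 'grip_width': 0.0882746373076613}
0.022
scene [[391.925609004811, 0.0, 279.119443222221], [0.0, 391.925609004811, 213.53426549064793], [0.0, 0.0, 1.0]] -0.06989233033503739
{'R': [[0.9250781832735028, -0.3796004319818441, 0.01157008515928772], [-0.23257743591358238, -0.5903445085274953, -0.7729172643661762], [0.30023006367660665, 0.7123179580009388, -0.6344013205961299]], 't': [-0.3385209089086718, 0.3696235135981996, 0
[... 168 characters left out ...]
67402326402664, 0.8436972385013297, -0.009213707750014724], [0.5648304658086539, 0.35117676063631303, -0.7467539271295226], [-0.6267985861181018, -0.4060170594127983, -0.6650366004259711]], 't': [0.012066606708960438, -0.3285027686226832, 1.6661726755839588]}
wrist [[330.57891803255495, 0.0, 269.59160582850984], [0.0, 330.57891803255495, 211.05074603399441], [0.0, 0.0, 1.0]] 0.02424461691250112
{'mount': [[0.00045828253360014846, -0.9525043226457636, -0.3045247203729951, 0.07968941171594332], [0.999999831222164, 0.0003277650460798927, 0.00047971420142802704, 0.0007212005886166883], [-0.0003571172914893569, -0.3045248888206119, 0.9525043120931429, -0.15684446868567195], [0.0, 0.0, 0.0, 1.0]]}
```

View pics/scene0.png

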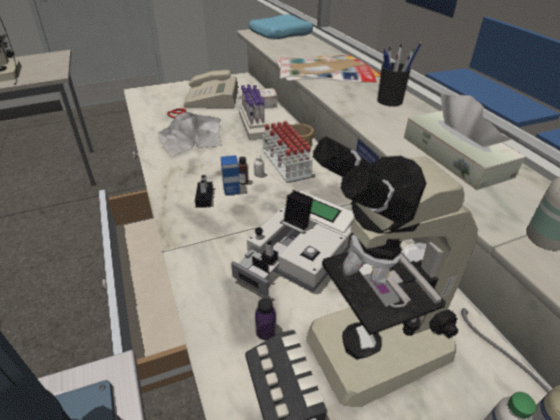

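View pics/side0.png

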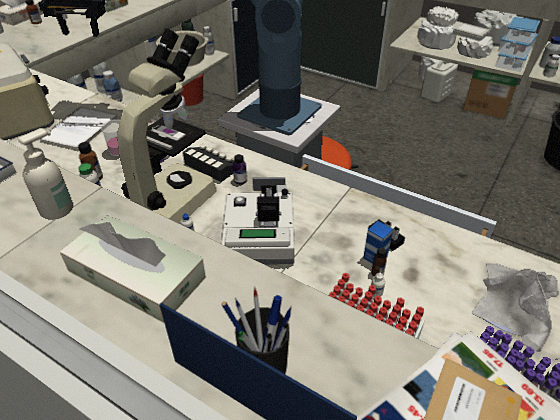

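View pics/wrist0.png

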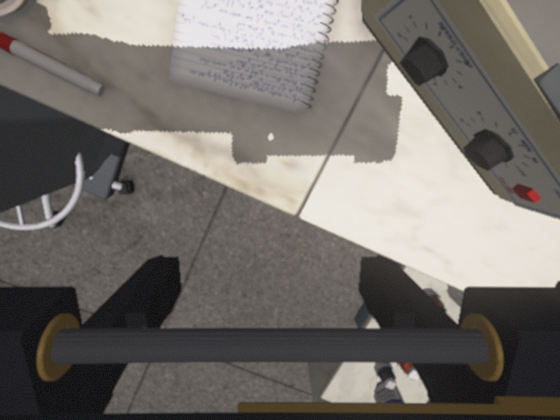

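The scene view shows the photometer at about (300,240) with its drawer out at the front left (258,270), cover open at (298,208) and key at (310,253). The dark bottle stands at (265,318). I'll zoom in next.

```bash
cat > h.py <<'E'
import numpy as np,cv2
from station import monitor,get_image,order,arm
from scipy.spatial.transform import Rotation as Ro
def und(g,uv):
    K=g["mtx"];d=(np.atleast_2d(uv).astype(float)-[K[0,2],K[1,2]])/[K[0,0],K[1,1]]
    p=d.copy()
    for _ in range(20): p=d/(1+g["k1"]*(p**2).sum(1,keepdims=True))
    return p
def pose(g):
    if "R" in g: return g["R"],g["t"]
def cast(g,uv,z,R=None,t=None):
    R=g["R"] if R is None else R; t=g["t"] if t is None else t
    p=und(g,uv);d=np.c_[p,np.ones(len(p))]@R; c=-R.T@t
    return c+d*((z-c[2])/d[:,2])[:,None]
def proj(g,X,R=None,t=None):
    R=g["R"] if R is None else R; t=g["t"] if t is None else t
    c=np.atleast_2d(X)@R.T+t;p=c[:,:2]/c[:,2:];p=p*(1+g["k1"]*(p**2).sum(1,keepdims=True))
    K=g["mtx"];return p*[K[0,0],K[1,1]]+[K[0,2],K[1,2]]
def cloud(g,R=None,t=None):
    R=g["R"] if R is None else R; t=g["t"] if t is None else t
    h,w=g["z_map"].shape;vv,uu=np.mgrid[:h,:w];p=und(g,np.c_[uu.ravel(),vv.ravel()])
    c=np.c_[p,np.ones(len(p))]*g["z_map"].reshape(-1,1)
    return ((c-t)@R).reshape(h,w,3)
def wristpose(g,s):
    w,x,y,z=s["orientation"];T=np.eye(4);T[:3,:3]=Ro.from_quat([x,y,z,w]).as_matrix();T[:3,3]=s["eef_pos"]
    M=np.linalg.inv(T@g["mount"]);return M[:3,:3],M[:3,3]
E
python3 - <<'E'
from h import *
g=get_image("scene");C=cloud(g)
np.savez("scene0.npz",C=C,**{k:g[k] for k in g})
im=g["pixels"][180:350,190:390];cv2.imwrite("pics/sc1.png",cv2.resize(im,None,fx=4,fy=3.5,interpolation=cv2.INTER_CUBIC))
im=cv2.resize(g["pixels"][180:350,190:390],None,fx=3.5,fy=3.5,interpolation=cv2.INTER_CUBIC);cv2.imwrite("pics/sc1.png",im)
g2=get_image("side");C2=cloud(g2);np.savez("side0.npz",C=C2,**{k:g2[k] for k in g2})
im=cv2.resize(g2["pixels"][140:290,200:320],None,fx=4,fy=4,interpolation=cv2.INTER_CUBIC);cv2.imwrite("pics/si1.png",im)
for u,v in [(300,240),(310,253),(258,270),(258,232),(298,208),(265,318),(322,212)]: print((u,v),C[v,u].round(3))
for u,v in [(240,202),(268,184),(285,193),(260,255),(238,165)]: print((u,v),C2[v,u].round(3))
E
```

```text
(300, 240) [0.514 0.249 0.062]
(310, 253) [0.512 0.198 0.072]
(258, 270) [0.413 0.228 0.032]
(258, 232) [0.434 0.283 0.082]
(298, 208) [0.536 0.31  0.096]
(265, 318) [0.377 0.093 0.063]
(322, 212) [0.594 0.305 0.071]
(240, 202) [0.526 0.214 0.074]
(268, 184) [0.391 0.209 0.037]
(285, 193) [0.445 0.297 0.082]
(260, 255) [0.619 0.336 0.035]
(238, 165) [0.395 0.113 0.067]
```

View pics/sc1.png

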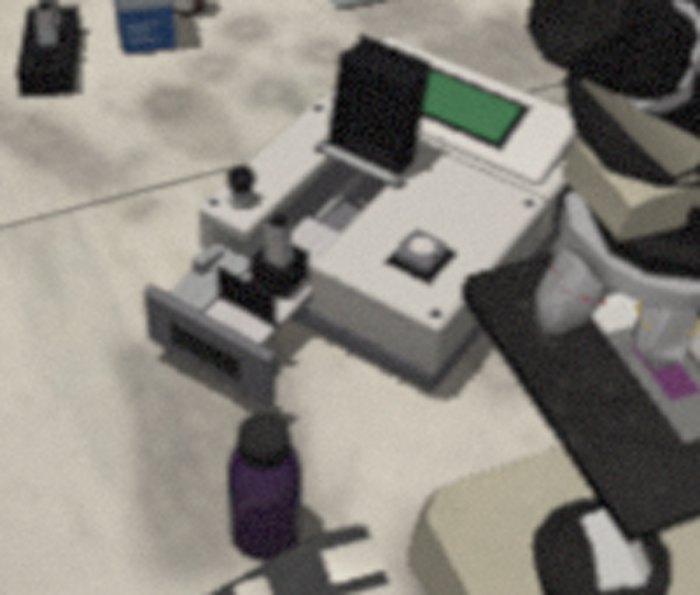

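View pics/si1.png

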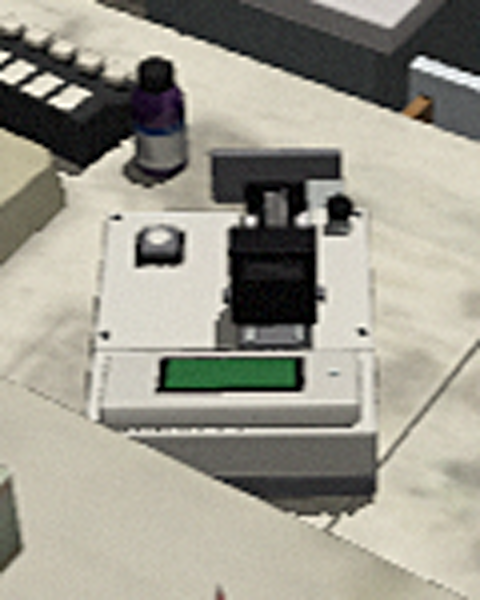

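Run:
```python
from h import *
sc=dict(np.load("scene0.npz"));si=dict(np.load("side0.npz"))
a=lambda u,v:(190+u/3.5-.36,180+v/3.5-.36); b=lambda u,v:(200+u/4-.37,140+v/4-.37)
def two(p,q):
    A=[];B=[]
    for g,uv in((sc,p),(si,q)):
        n=und(g,uv)[0];R,t=g["R"],g["t"]
        for i in(0,1): A.append(R[i]-n[i]*R[2]);B.append(n[i]*t[2]-t[i])
    return np.linalg.lstsq(np.array(A),np.array(B),rcond=None)[0]
pts={"key":((422,247),(158,240),.0725),"pin":((240,175),(340,203),.084)}
for n,(p,q,z) in pts.items():
    print(n,cast(sc,a(*p),z)[0].round(4),cast(si,b(*q),z)[0].round(4),two(a(*p),b(*q)).round(4))
for n,p in {"platetopL":(148,290),"platetopR":(272,365)}.items(): print(n,cast(sc,a(*p),.058)[0].round(4))
for n,p in {"sideR":(212,152),"sideL":(341,152)}.items(): print(n,cast(si,b(*p),.058)[0].round(4))
for n,g,p in(("sc",sc,a),("si",si,b)):
  pass
print("screws sc",cast(sc,[a(212,204),a(435,315),a(528,203),a(318,107)],.062).round(4).tolist())
print("screws si",cast(si,[b(355,214),b(117,217),b(104,337),b(362,332)],.062).round(4).tolist())
for g in(sc,si):
    C=g["C"];m=(C[...,2]>.059)&(C[...,2]<.065)&(C[...,0]>.38)&(C[...,0]<.7)&(C[...,1]>.1)&(C[...,1]<.42)&(g["pixels"].min(2)>120)
    P=C[m][:,:2];r=cv2.minAreaRect((P*1000).astype(np.float32));print(m.sum(),r,np.median(C[m][:,2]),cv2.boxPoints(r).round(0).tolist())
```

```text
key [0.5158 0.2041 0.0725] [0.5182 0.206  0.0725] [0.5167 0.2051 0.0711]
pin [0.4364 0.2879 0.084 ] [0.4386 0.2914 0.084 ] [0.4369 0.2901 0.0821]
platetopL [0.3643 0.243  0.058 ]
platetopR [0.4096 0.166  0.058 ]
sideR [0.4118 0.1732 0.058 ]
sideL [0.3658 0.2473 0.058 ]
screws sc [[0.4198, 0.2929, 0.062], [0.5046, 0.1629, 0.062], [0.5969, 0.2236, 0.062], [0.5143, 0.3552, 0.062]]
screws si [[0.4204, 0.2917, 0.062], [0.5042, 0.1625, 0.062], [0.5987, 0.223, 0.062], [0.5127, 0.3529, 0.062]]
2242 ((499.139404296875, 250.86117553710938), (230.33753967285156, 168.55313110351562), 33.0890998840332) 0.061701333691292215 [[357.0, 259.0], [449.0, 117.0], [642.0, 243.0], [550.0, 384.0]]
1491 ((512.989990234375, 261.99005126953125), (267.94061279296875, 169.71575927734375), 32.60789489746094) 0.06266399778811177 [[354.0, 261.0], [446.0, 118.0], [672.0, 263.0], [580.0, 406.0]]
```

Run:
```python
from h import *
P=np.vstack([dict(np.load(f"{n}0.npz"))["C"].reshape(-1,3) for n in("scene","side")])
P=P[(P[:,2]>.02)&(P[:,2]<.8)&(P[:,0]>-.0)&(P[:,0]<1)&(abs(P[:,1])<.6)]
# top-height map 4cm cells
print("     "+" ".join(f"{int(y*100):4d}" for y in np.arange(.56,-.6,-.04)))
for x in np.arange(.8,.16,-.04):
    r=[]
    for y in np.arange(.56,-.6,-.04):
        m=(abs(P[:,0]-x)<.02)&(abs(P[:,1]-y)<.02);r.append(f"{int(np.percentile(P[m,2],99)*1000):4d}" if m.sum()>2 else "   .")
    print(f"{int(x*100):4d} "+" ".join(r))
c,s=np.cos(.578),np.sin(.578)
d=P[:,:2]-[.541,.278];L=d@np.array([[c,-s],[s,c]])
m=(L[:,1]<-.09)&(abs(L[:,0])<.25)
print("local microscope side heights: y bins")
for y in np.arange(-.10,-.26,-.02):
    print(round(y,2),[int(1000*P[(abs(L[:,1]-y)<.01)&(abs(L[:,0]-x)<.02)][:,2].max(initial=0)) for x in np.arange(-.24,.2,.04)])
```

```text
56   52   48   43   39   35   31   27   23   19   15   11    7    3    0   -4   -8  -12  -16  -20  -24  -28  -32  -36  -40  -44  -48  -52  -56  -60
  80  188  188  188  188  187  188  187  188  188  188  188  188  188  187  356  274  185  124  100  218  217  187  186    .    .    .    .    .    .    .
  76  188  188  188  187  188  188  188  188  188  188  189  188  188  188  187  187  188  187  184    .  188  187  188  189    .    .    .    .    .    .
  72    .    .    .    .    .    .    .    .    .    .    .   83   82    .    .    .    .    .    .  128    .    .    .    .    .    .    .    .    .    .
  68   95   85    .    .    .    .    .   76    .    .    .   83   82  243  255  222   41    .    .  101   98    .    .    .    .    .    .    .    .    .
  63   95   85    .    .    .    .   81   82   76    .    .   72   98  303  312  297   97    .   86  101    .    .    .    .    .    .    .    .    .    .
  59   94   93    .    .   81   82   81   78   70   64    .   52  199  358  358  350  198    .    .    .  117  118    .    .    .    .    .    .    .    .
  55    .    .    .   
[... 1286 characters left out ...]
.    .    .    .    .    .    .    .    .  623    .    .    .    .  349  348  349  321
  19    .    .    .    .    .    .    .    .    .    .    .    .    .    .    .    .    .    .    .    .    .    .    .    .    .    .    .  345    .    .
local microscope side heights: y bins
-0.1 [52, 45, 0, 0, 0, 0, 0, 0, 0, 0, 186]
-0.12 [413, 49, 45, 0, 0, 0, 0, 0, 0, 0, 189]
-0.14 [426, 425, 202, 35, 0, 0, 0, 0, 0, 0, 187]
-0.16 [426, 423, 390, 202, 0, 0, 51, 0, 0, 186, 188]
-0.18 [424, 404, 388, 203, 200, 64, 72, 0, 0, 187, 189]
-0.2 [427, 393, 399, 382, 210, 42, 49, 83, 0, 189, 189]
-0.22 [421, 397, 401, 383, 356, 93, 81, 83, 185, 189, 188]
-0.24 [392, 395, 397, 381, 359, 110, 0, 82, 188, 189, 189]
```

Pose of the photometer: origin ≈ (0.541, 0.278), yaw ≈ 33.1°. Key, pin, screws and plate all agree with this within about 3 mm. The microscope is up to 0.43 m high and stands between the start pose and the work, so I'll lift over it with the fingers closing.

>>> {"api": "carry_out", "payload": {"increments": [0, 0, -0.04, 0, 0, 0, 1, 0, 0, -0.08, 0, 0, 0, 1, 0, 0, -0.12, 0, 0, 0, 1, 0, 0, -0.16, 0, 0, 0, 1, 0, 0, -0.2, 0, 0, 0, 1, 0, 0, -0.24, 0, 0, 0, 1, 0, 0, -0.28, 0, 0, 0, 1, 0, 0, -0.32, 0, 0, 0, 1, 0, 0, -0.32, 0, 0, 0, 1], "grip_force": 10}}

```text
t: 1.0
eef_pos: [0.2744, -0.5906, 0.5566]
orientation: [0.006, 0.976, 0.216, 0.002]
wrist_force: [0.4, -0.9, 0.8]
grip_width: 0.0306
```

>>> {"api": "carry_out", "payload": {"increments": [0.03, -0.023, 0, 0, 0, 0, 1, 0.06, -0.046, 0, 0, 0, 0, 1, 0.092, -0.069, 0, 0, 0, -0.03, 1, 0.124, -0.092, 0, 0, 0, -0.05, 1, 0.156, -0.115, 0, 0, 0, -0.07, 1, 0.187, -0.138, 0, 0, 0, -0.09, 1, 0.218, -0.161, 0, 0, 0, -0.11, 1, 0.25, -0.184, 0, 0, 0, -0.13, 1, 0.281, -0.207, 0, 0, 0, -0.143, 1, 0.312, -0.23, 0, 0, 0, -0.143, 1]}}

```text
t: 1.83
eef_pos: [0.4603, -0.2476, 0.5478]
orientation: [0.0, 0.958, 0.285, 0.0]
wrist_force: [0.2, -0.4, -0.0]
grip_width: 0.0003
```

>>> {"api": "carry_out", "payload": {"increments": [0.022, -0.032, 0, 0, 0, 0, 1, 0.044, -0.064, 0, 0, 0, 0, 1, 0.067, -0.096, 0, 0, 0, 0, 1, 0.09, -0.13, 0, 0, 0, 0, 1, 0.11, -0.165, 0, 0, 0, 0, 1, 0.13, -0.2, 0, 0, 0, 0, 1, 0.145, -0.235, 0, 0, 0, 0, 1, 0.155, -0.27, 0, 0, 0, 0, 1, 0.16, -0.305, 0, 0, 0, 0, 1, 0.161, -0.335, 0, 0, 0, 0, 1]}}

```text
t: 2.67
eef_pos: [0.4105, 0.1217, 0.5475]
orientation: [-0.0, 0.958, 0.286, -0.0]
wrist_force: [0.4, -0.2, -0.3]
grip_width: 0.0005
```

>>> {"api": "carry_out", "payload": {"increments": [0, -0.035, 0.01, 0, 0, 0, 1, 0, -0.065, 0.03, 0, 0, 0, 1, -0.001, -0.085, 0.06, 0, 0, 0, 1, -0.001, -0.085, 0.1, 0, 0, 0, 1, -0.001, -0.085, 0.14, 0, 0, 0, 1, -0.001, -0.085, 0.18, 0, 0, 0, 1, -0.001, -0.085, 0.22, 0, 0, 0, 1, -0.001, -0.085, 0.25, 0, 0, 0, 1, -0.001, -0.085, 0.25, 0, 0, 0, 1]}}

```text
t: 3.42
eef_pos: [0.3611, 0.1876, 0.2928]
orientation: [0.001, 0.958, 0.285, -0.005]
wrist_force: [-1.6, 0.2, -1.2]
grip_width: 0.0008
```

Run:
```python
from h import *
s=monitor.read_state();g=get_image("wrist");R,t=wristpose(g,s)
cv2.imwrite("pics/w1.png",g["pixels"]);np.savez("w1.npz",R=R,t=t,C=cloud(g,R,t),**{k:g[k] for k in g})
print(s["eef_pos"],s["qpos"].round(2))
O=np.array([.541,.278]);c,sn=np.cos(.578),np.sin(.578)
f=lambda x,y,z:[O[0]+c*x-sn*y,O[1]+sn*x+c*y,z]
for n,p in dict(key=f(-.06,-.048,.0725),pin=f(-.08,.066,.084),pl=f(-.169,.07,.058),pr=f(-.169,-.02,.058),std=f(-.098,.025,.081)).items(): print(n,proj(g,p,R,t).round(1))
cv2.imwrite("pics/sc2.png",get_image("scene")["pixels"])
```

```text
[0.36106248 0.1875899  0.2928132 ] [ 0.07  0.08 -0.69  2.02  0.06  1.07 -1.63]
key [[338.5  40. ]]
pin [[225.9  60.3]]
pl [[228.6 146.7]]
pr [[305.6 146.8]]
std [[266.7  80. ]]
```

View pics/w1.png

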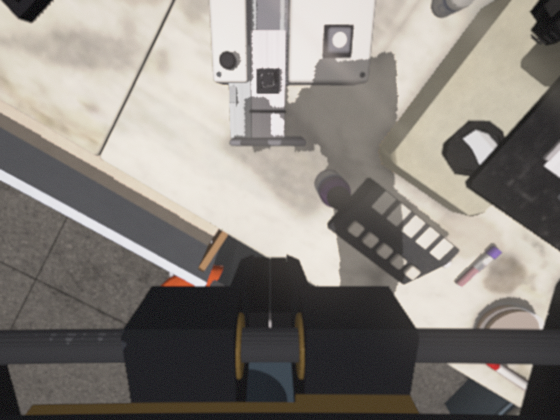

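View pics/sc2.png

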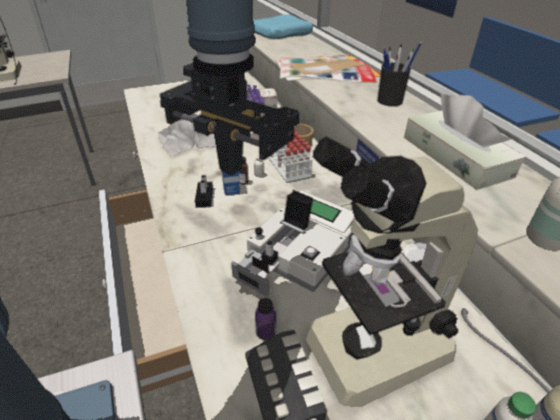

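The wrist view confirms the pose: key at (340,40), pin at (228,60), plate at rows 137–145 and columns 230–305, and standard at (268,80), all as predicted within a few pixels. I'll descend in front of the plate.

>>> {"api": "carry_out", "payload": {"increments": [0, 0, 0.04, 0, 0, 0, 1, 0, 0, 0.08, 0, 0, 0, 1, 0, 0, 0.12, 0, 0, 0, 1, 0, 0, 0.16, 0, 0, 0, 1, 0, 0, 0.2, 0, 0, 0, 1, 0, 0, 0.22, 0, 0, 0, 1, 0, 0, 0.235, 0, 0, 0, 1, 0, 0, 0.235, 0, 0, 0, 1, 0, 0, 0.235, 0, 0, 0, 1]}}

```text
t: 4.27
eef_pos: [0.3665, 0.1906, 0.064]
orientation: [0.0, 0.959, 0.285, 0.001]
wrist_force: [0.2, -0.9, -0.8]
grip_width: 0.0006
```

```bash
cat >> h.py <<'E'
O=np.array([.541,.278]);c_,s_=np.cos(.578),np.sin(.578)
def loc(p): d=np.array(p[:2])-O; return np.array([c_*d[0]+s_*d[1],-s_*d[0]+c_*d[1],p[2]])
def glo(x,y,z): return np.array([O[0]+c_*x-s_*y,O[1]+s_*x+c_*y,z])
def rep():
    s=monitor.read_state();f=s["wrist_force"];print("t",round(s["t"],2),"loc",loc(s["eef_pos"]).round(4),"tip z",round(s["eef_pos"][2]-.022,4),"F loc",[round(c_*f[0]+s_*f[1],1),round(-s_*f[0]+c_*f[1],1),round(f[2],1)],"q",s["qpos"].round(2),s["orientation"].round(3));return s
E
python3 - <<'E'
from h import *
s=rep();g=get_image("wrist");R,t=wristpose(g,s)
cv2.imwrite("pics/w2.png",g["pixels"])
print(proj(g,[glo(-.169,.025,.058),glo(-.12,.025,.058)],R,t))
im=get_image("side")["pixels"];cv2.imwrite("pics/si2.png",cv2.resize(im[120:290,170:340],None,fx=3.5,fy=3.5))
E
```

```text
t 4.27 loc [-0.1939  0.0222  0.064 ] tip z 0.042 F loc [np.float64(-0.3), np.float64(-0.9), np.float64(-0.8)] q [-0.16  0.49 -0.51  2.23  0.48  0.53 -2.03] [0.    0.959 0.285 0.001]
[[262.36605708 215.83234494]
 [261.63418584 117.74136155]]
```

View pics/w2.png

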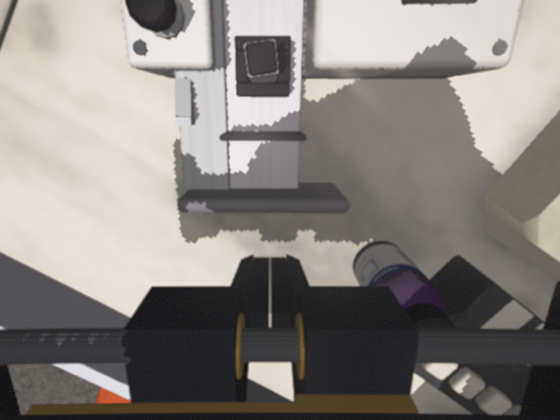

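View pics/si2.png

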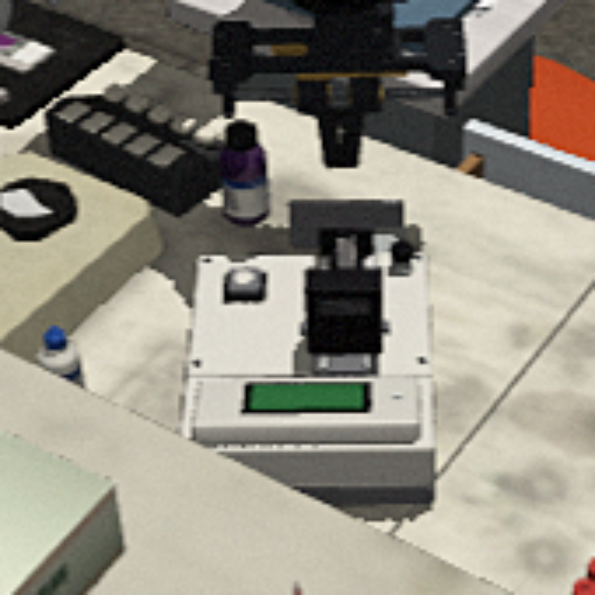

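>>> {"api": "carry_out", "payload": {"increments": [0.005, -0.002, 0.003, 0, 0, 0, 1, 0.01, -0.002, 0.005, 0, 0, 0, 1, 0.015, -0.002, 0.006, 0, 0, 0, 1, 0.022, -0.002, 0.006, 0, 0, 0, 1, 0.029, -0.002, 0.006, 0, 0, 0, 1, 0.036, -0.002, 0.006, 0, 0, 0, 1, 0.043, -0.002, 0.006, 0, 0, 0, 1, 0.05, -0.002, 0.006, 0, 0, 0, 1, 0.056, -0.002, 0.006, 0, 0, 0, 1, 0.06, -0.002, 0.006, 0, 0, 0, 1]}}

```text
t: 5.2
eef_pos: [0.4144, 0.2248, 0.0567]
orientation: [-0.0, 0.959, 0.285, 0.0]
wrist_force: [0.5, -0.7, -0.1]
grip_width: 0.0005
```

Run:
```python
from h import *
s=rep();g=get_image("wrist");R,t=wristpose(g,s)
cv2.imwrite("pics/w3.png",g["pixels"])
```

```text
t 5.2 loc [-0.1351  0.0246  0.0567] tip z 0.0347 F loc [np.float64(0.0), np.float64(-0.8), np.float64(-0.1)] q [-0.19  0.58 -0.5   2.09  0.49  0.59 -2.02] [-0.     0.959  0.285  0.   ]
```

View pics/w3.png

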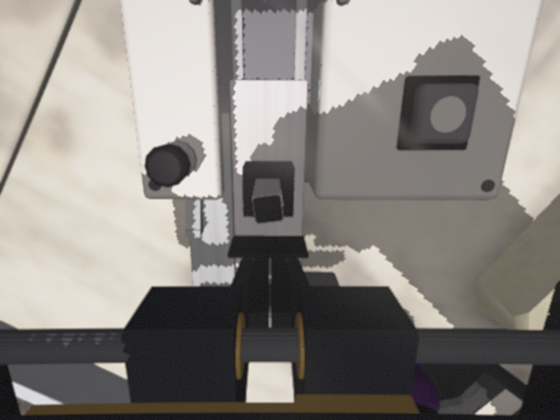

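Run:
```python
from h import *
s=rep();g=get_image("wrist");R,t=wristpose(g,s);C=cloud(g,R,t)
p=s["eef_pos"]
print("tip",proj(g,[p-[0,0,.022],p],R,t).round(1))
N=["pin","std0","std48","plate0 top","plate48top","bar"]
print([ (n,x.round(0).tolist()) for n,x in zip(N,proj(g,[glo(-.08,.066,.084),glo(-.098,.025,.081),glo(-.05,.025,.081),glo(-.169,.025,.058),glo(-.121,.025,.058),glo(-.13,.025,.05)],R,t))])
for u,v in [(168,165),(268,208),(268,247),(240,247),(215,275),(325,283),(340,255),(268,285),(275,110)]: print((u,v),loc(C[v,u]).round(3))
for n in("scene","side"):
    im=get_image(n)["pixels"];im=im[180:350,190:390] if n=="scene" else im[120:290,170:340]
    cv2.imwrite(f"pics/{n}3.png",cv2.resize(im,None,fx=3.5,fy=3.5))
```

```text
t 5.25 loc [-0.1345  0.0246  0.0568] tip z 0.0348 F loc [np.float64(-0.2), np.float64(-0.3), np.float64(0.4)] q [-0.19  0.58 -0.5   2.09  0.49  0.59 -2.02] [-0.     0.959  0.285  0.001]
tip [[268.1 247.3]
 [267.9 264.4]]
[('pin', [163.0, 171.0]), ('std0', [267.0, 212.0]), ('std48', [266.0, 91.0]), ('plate0 top', [267.0, 322.0]), ('plate48top', [267.0, 242.0]), ('bar', [267.0, 251.0])]
(168, 165) [-0.077  0.064  0.084]
(268, 208) [-0.096  0.024  0.082]
(268, 247) [-0.128  0.025  0.05 ]
(240, 247) [-0.128  0.04   0.048]
(215, 275) [-0.152  0.057  0.036]
(325, 283) [-0.16  -0.011  0.031]
(340, 255) [-0.156 -0.026  0.   ]
(268, 285) [-0.128  0.024  0.088]
(275, 110) [-0.057  0.021  0.032]
```

View pics/scene3.png

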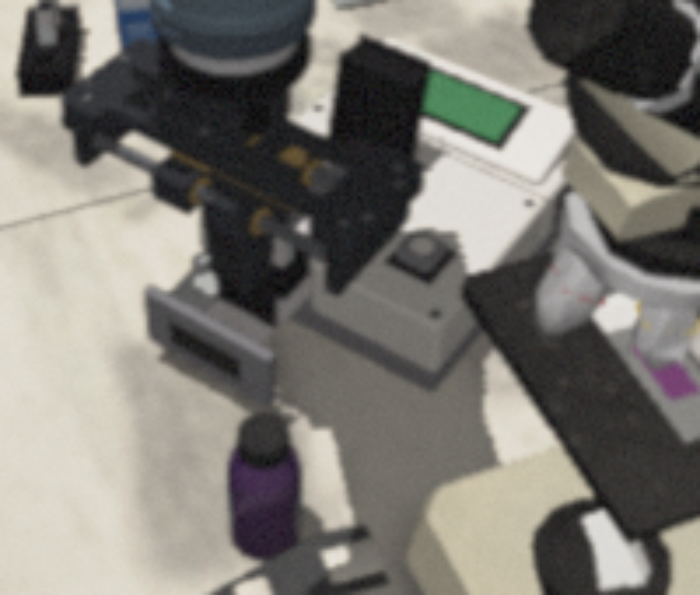

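View pics/side3.png

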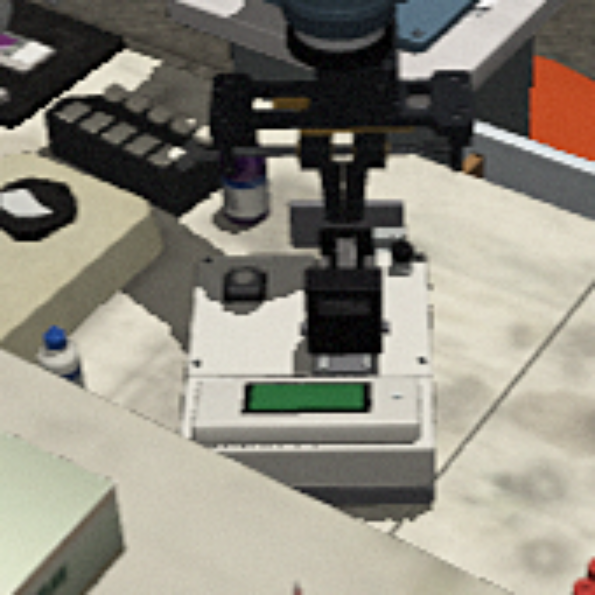

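Run:
```python
from h import *
s=rep();g=get_image("wrist");R,t=wristpose(g,s);C=cloud(g,R,t)
for v in range(236,300,4): print(v,loc(C[v,258]).round(3),loc(C[v,285]).round(3))
for n,(a,b,k) in dict(scene=(190,180,3.5),side=(170,120,3.5)).items():
    g=get_image(n)
    print(n,[( z,((proj(g,glo(-.135,.025,z))[0]-[a,b])*k).round(0).tolist()) for z in (.03,.04,.05,.06,.08,.1)], "plate",((proj(g,[glo(-.169,.07,.058),glo(-.169,-.02,.058),glo(-.169,-.02,.014)])-[a,b])*k).round(0).tolist())
    im=g["pixels"]; im=im[225:300,225:285] if n=="scene" else im[160:205,245:290]
    cv2.imwrite(f"pics/{n}4.png",cv2.resize(im,None,fx=9,fy=8,interpolation=cv2.INTER_CUBIC))
```

```text
t 5.4 loc [-0.1364  0.0245  0.0566] tip z 0.0346 F loc [np.float64(-1.0), np.float64(0.7), np.float64(0.4)] q [-0.19  0.58 -0.5   2.09  0.49  0.59 -2.02] [ 0.     0.959  0.285 -0.   ]
236 [-0.128  0.03   0.038] [-0.128  0.015  0.038]
240 [-0.128  0.03   0.044] [-0.128  0.015  0.044]
244 [-0.128  0.03   0.05 ] [-0.128  0.015  0.049]
248 [-0.128  0.03   0.054] [-0.128  0.016  0.055]
252 [-0.128  0.03   0.058] [-0.129  0.016  0.058]
256 [-0.142  0.031  0.034] [-0.13   0.016  0.059]
260 [-0.127  0.029  0.07 ] [-0.127  0.016  0.07 ]
264 [-0.127  0.029  0.074] [-0.127  0.016  0.074]
268 [-0.126  0.029  0.08 ] [-0.127  0.017  0.079]
272 [-0.127  0.029  0.083] [-0.127  0.017  0.082]
276 [-0.127  0.029  0.086] [-0.127  0.017  0.086]
280 [-0.127  0.028  0.09 ] [-0.127  0.017  0.089]
284 [-0.127  0.028  0.092] [-0.127  0.017  0.093]
288 [-0.127  0.028  0.096] [-0.127  0.017  0.096]
292 [-0.127  0.028  0.099] [-0.127  0.018  0.099]
296 [-0.127  0.028  0.102] [-0.127  0.018  0.102]
scene [(0.03, [242.0, 320.0]), (0.04, [242.0, 308.0]), (0.05, [241.0, 296.0]), (0.06, [241.0, 284.0]), (0.08, [240.0, 259.0]), (0.1, [239.0, 233.0])] plate [[141.0, 289.0], [270.0, 359.0], [271.0, 411.0]]
side [(0.03, [344.0, 254.0]), (0.04, [344.0, 244.0]), (0.05, [344.0, 234.0]), (0.06, [344.0, 224.0]), (0.08, [343.0, 203.0]), (0.1, [343.0, 182.0])] plate [[402.0, 197.0], [286.0, 199.0], [288.0, 243.0]]
```

View pics/scene4.png

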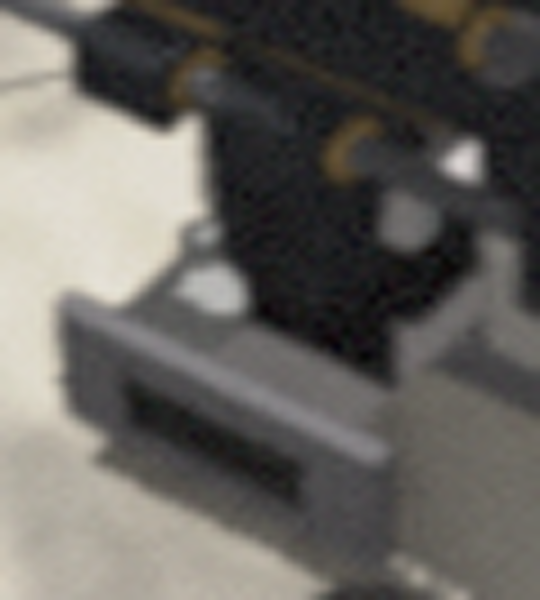

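View pics/side4.png

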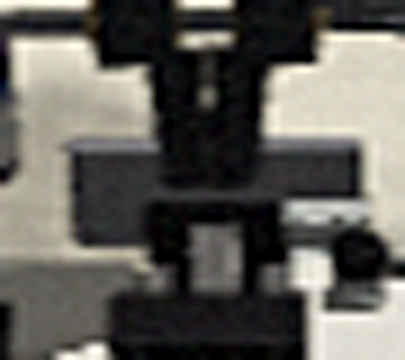

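The drawer hasn't moved. The scene, side and wrist depth views all show the fingertips at about z 0.062, although TCP z minus nose_length gives 0.035. So the fingers passed just above the plate with no contact. The real tip is about eef_z + 0.006, and I'll work from that. Next: rise, back off, and recheck.

>>> {"api": "carry_out", "payload": {"increments": [0, 0, -0.03, 0, 0, 0, 1, -0.01, 0, -0.035, 0, 0, 0, 1, -0.035, 0, -0.035, 0, 0, 0, 1, -0.06, 0, -0.035, 0, 0, 0, 1, -0.062, 0, -0.02, 0, 0, 0, 1, -0.062, 0, 0, 0, 0, 0, 1, -0.062, 0, 0.005, 0, 0, 0, 1, -0.062, 0, 0.005, 0, 0, 0, 1]}}

```text
t: 6.22
eef_pos: [0.3606, 0.1897, 0.0509]
orientation: [0.0, 0.958, 0.285, -0.001]
wrist_force: [-0.7, 0.7, -0.4]
grip_width: 0.0005
```

Run:
```python
from h import *
s=rep();g=get_image("wrist");R,t=wristpose(g,s);C=cloud(g,R,t);L=loc(s["eef_pos"])
for v in range(244,276,3): print(v,loc(C[v,250]).round(3),loc(C[v,290]).round(3))
print("body",[loc(C[v,u]).round(3) for u,v in((180,300),(360,300),(180,320),(80,340),(500,340),(180,400))])
for n,(a,b,k) in dict(scene=(225,215,7),side=(235,140,7)).items():
    g=get_image(n)
    print(n,[( z,((proj(g,glo(L[0],L[1],z))[0]-[a,b])*k).round(0).tolist()) for z in (.03,.04,.05,.06,.07,.08,.1)])
    im=g["pixels"][b:b+85,a:a+85]
    cv2.imwrite(f"pics/{n}5.png",cv2.resize(im,None,fx=7,fy=7,interpolation=cv2.INTER_CUBIC))
    C=cloud(g);
    if n=="side":
        for v in range(150,195,2): print(v,[loc(C[v,u]).round(3).tolist() for u in (266,270)])
```

```text
t 6.22 loc [-0.1993  0.0246  0.0509] tip z 0.0289 F loc [np.float64(-0.2), np.float64(1.0), np.float64(-0.4)] q [-0.18  0.52 -0.49  2.24  0.51  0.5  -2.06] [ 0.     0.958  0.285 -0.001]
244 [-0.21   0.037 -0.001] [-0.21  0.01  0.  ]
247 [-0.213  0.037 -0.001] [-0.213  0.01  -0.001]
250 [-0.215  0.037 -0.001] [-0.215  0.01  -0.001]
253 [-0.217  0.037 -0.001] [-0.217  0.01  -0.   ]
256 [-0.189  0.033  0.063] [-0.188  0.014  0.064]
259 [-0.188  0.033  0.067] [-0.188  0.014  0.067]
262 [-0.119  0.024  0.208] [-0.188  0.014  0.07 ]
265 [-0.189  0.033  0.073] [-0.189  0.014  0.072]
268 [-0.188  0.032  0.076] [-0.188  0.015  0.076]
271 [-0.189  0.032  0.078] [-0.189  0.015  0.078]
274 [-0.188  0.032  0.082] [-0.189  0.015  0.081]
body [array([-0.164,  0.045,  0.138]), array([-0.164,  0.002,  0.138]), array([-0.164,  0.043,  0.146]), array([-0.172,  0.068,  0.142]), array([-0.173, -0.031,  0.141]), array([-0.182,  0.043,  0.15 ])]
scene [(0.03, [100.0, 538.0]), (0.04, [98.0, 515.0]), (0.05, [96.0, 491.0]), (0.06, [94.0, 466.0]), (0.07, [92.0, 441.0]), (0.08, [89.0, 416.0]), (0.1, [85.0, 364.
[... 670 characters left out ...]
[-0.188, 0.03, 0.073]]
170 [[-0.188, 0.019, 0.066], [-0.186, 0.03, 0.067]]
172 [[-0.263, 0.017, 0.002], [-0.266, 0.029, -0.001]]
174 [[-0.253, 0.017, 0.002], [-0.257, 0.029, -0.002]]
176 [[-0.248, 0.017, -0.001], [-0.246, 0.029, -0.001]]
178 [[-0.161, 0.019, 0.06], [-0.162, 0.03, 0.059]]
180 [[-0.162, 0.019, 0.052], [-0.159, 0.03, 0.054]]
182 [[-0.162, 0.019, 0.045], [-0.161, 0.03, 0.045]]
184 [[-0.164, 0.018, 0.036], [-0.163, 0.029, 0.037]]
186 [[-0.128, 0.019, 0.059], [-0.096, 0.03, 0.084]]
188 [[-0.131, 0.019, 0.049], [-0.093, 0.03, 0.08]]
190 [[-0.13, 0.019, 0.044], [-0.092, 0.03, 0.075]]
192 [[-0.105, 0.019, 0.058], [-0.091, 0.03, 0.069]]
194 [[-0.1, 0.019, 0.055], [-0.093, 0.03, 0.06]]
```

View pics/scene5.png

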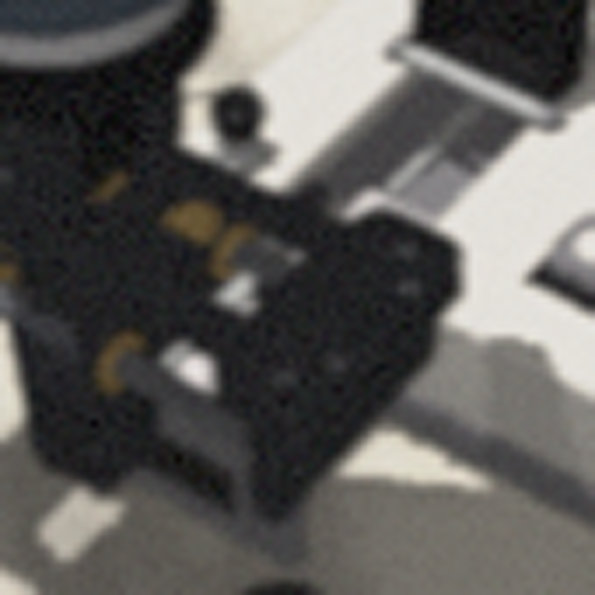

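View pics/side5.png

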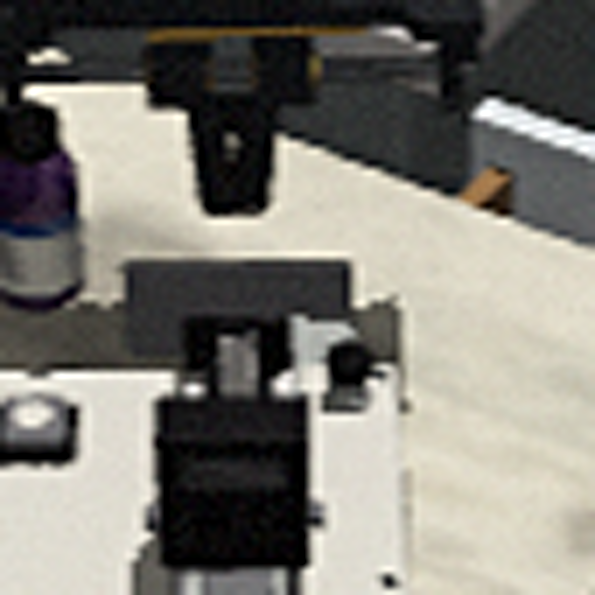

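Now measured cleanly in two views: the finger front is at eef_x + 10 mm and the tip at eef_z + 11 mm. I'll go 22 mm lower so the tip is at about z 0.040, then look.

>>> {"api": "carry_out", "payload": {"increments": [0, 0, 0.01, 0, 0, 0, 1, 0, 0, 0.018, 0, 0, 0, 1, 0, 0, 0.022, 0, 0, 0, 1, 0, 0, 0.022, 0, 0, 0, 1]}}

```text
t: 6.7
eef_pos: [0.3611, 0.19, 0.0287]
orientation: [0.0, 0.959, 0.285, -0.001]
wrist_force: [-0.3, 0.3, 0.8]
grip_width: 0.0004
```

Run:
```python
from h import *
s=rep();g=get_image("wrist");R,t=wristpose(g,s);C=cloud(g,R,t);L=loc(s["eef_pos"])
for v in (250,254,258,264): print(v,loc(C[v,250]).round(3),loc(C[v,290]).round(3))
g=get_image("side");a,b=235,140
cv2.imwrite("pics/side6.png",cv2.resize(g["pixels"][b:b+85,a:a+85],None,fx=7,fy=7,interpolation=cv2.INTER_CUBIC))
```

```text
t 6.7 loc [-0.1988  0.0246  0.0287] tip z 0.0067 F loc [np.float64(-0.1), np.float64(0.4), np.float64(0.8)] q [-0.22  0.56 -0.44  2.24  0.56  0.44 -2.11] [ 0.     0.959  0.285 -0.001]
250 [-0.204  0.036 -0.001] [-0.204  0.011 -0.001]
254 [-0.206  0.036 -0.   ] [-0.207  0.011 -0.001]
258 [-0.188  0.033  0.044] [-0.188  0.014  0.043]
264 [-0.188  0.033  0.05 ] [-0.188  0.014  0.05 ]
```

View pics/side6.png

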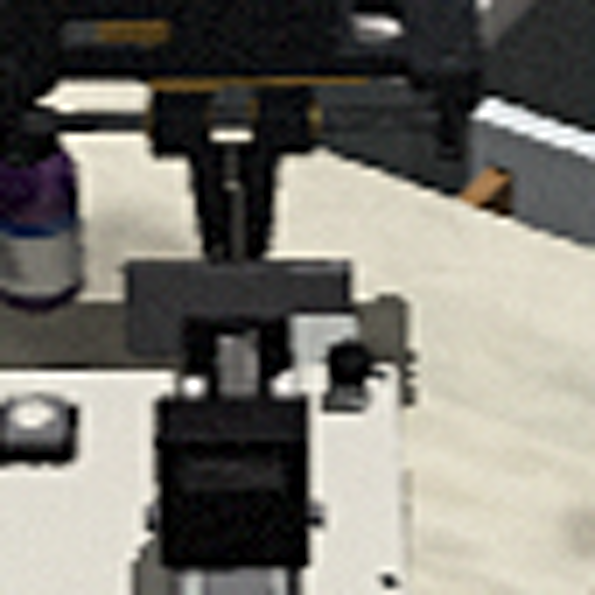

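>>> {"api": "carry_out", "payload": {"increments": [0.01, 0, 0, 0, 0, 0, 1, 0.018, 0, 0, 0, 0, 0, 1, 0.023, 0, 0, 0, 0, 0, 1, 0.028, 0, 0, 0, 0, 0, 1, 0.033, 0, 0, 0, 0, 0, 1, 0.038, 0, 0, 0, 0, 0, 1, 0.042, 0, 0, 0, 0, 0, 1, 0.042, 0, 0, 0, 0, 0, 1]}}

```text
t: 7.47
eef_pos: [0.3971, 0.2132, 0.0296]
orientation: [0.0, 0.959, 0.285, -0.0]
wrist_force: [-2.8, -2.6, 2.4]
grip_width: 0.0004
```

Run:
```python
from h import *
s=rep();g=get_image("wrist");cv2.imwrite("pics/w7.png",g["pixels"])
```

```text
t 7.47 loc [-0.156   0.0244  0.0296] tip z 0.0076 F loc [np.float64(-3.8), np.float64(-0.6), np.float64(2.4)] q [-0.22  0.6  -0.46  2.14  0.54  0.51 -2.08] [ 0.     0.959  0.285 -0.   ]
```

View pics/w7.png

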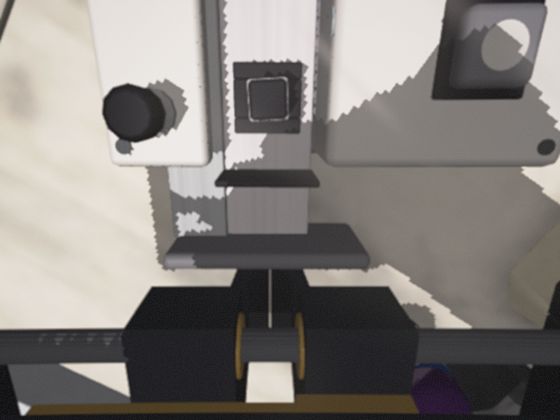

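The fingertip is against the plate at about (268,265). The standard has moved with the drawer to (268,98), and the force is 4 N, which matches the spring. I'll continue to the end stop.

>>> {"api": "carry_out", "payload": {"increments": [0.006, 0, 0, 0, 0, 0, 1, 0.012, 0, 0, 0, 0, 0, 1, 0.018, 0, 0, 0, 0, 0, 1, 0.023, 0, 0, 0, 0, 0, 1, 0.027, 0, 0, 0, 0, 0, 1, 0.031, 0, 0, 0, 0, 0, 1, 0.034, 0, 0, 0, 0, 0, 1, 0.037, 0, 0, 0, 0, 0, 1, 0.037, 0, 0, 0, 0, 0, 1]}}

```text
t: 8.27
eef_pos: [0.4269, 0.2324, 0.0291]
orientation: [0.001, 0.959, 0.285, -0.001]
wrist_force: [-5.3, -3.9, 0.4]
grip_width: 0.0007
```

Run:
```python
from h import *
rep()
```

```text
t 8.27 loc [-0.1205  0.0241  0.0291] tip z 0.0071 F loc [np.float64(-6.5), np.float64(-0.3), np.float64(0.4)] q [-0.22  0.64 -0.46  2.05  0.53  0.56 -2.05] [ 0.001  0.959  0.285 -0.001]
```

>>> {"api": "carry_out", "payload": {"increments": [0.002, 0, 0, 0, 0, 0, 1, 0.004, 0, 0, 0, 0, 0, 1, 0.004, 0, 0, 0, 0, 0, 1]}}

```text
t: 8.52
eef_pos: [0.4281, 0.2331, 0.029]
orientation: [0.002, 0.959, 0.285, -0.003]
wrist_force: [-10.2, -7.1, 7.2]
grip_width: 0.0006
```

Run:
```python
from h import *
s=rep();g=get_image("wrist");cv2.imwrite("pics/w8.png",g["pixels"])
```

```text
t 8.52 loc [-0.1191  0.0241  0.029 ] tip z 0.007 F loc [np.float64(-12.5), np.float64(-0.4), np.float64(7.2)] q [-0.22  0.65 -0.46  2.05  0.53  0.57 -2.05] [ 0.002  0.959  0.285 -0.003]
```

View pics/w8.png

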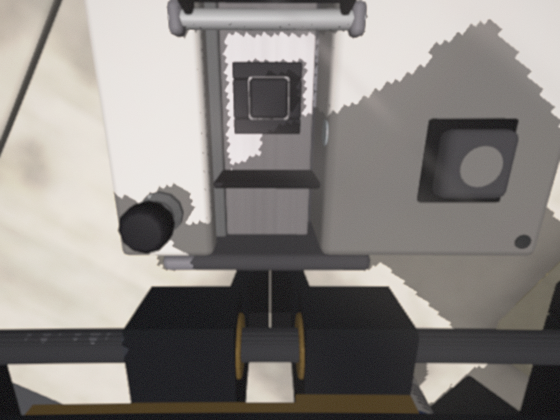

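The force rose to 12.5 N at −0.119, which is the expected end-stop position. I'll back off and let go.

>>> {"api": "carry_out", "payload": {"increments": [-0.005, 0, 0, 0, 0, 0, 1, -0.01, 0, 0, 0, 0, 0, 1, -0.016, 0, 0, 0, 0, 0, 1, -0.025, 0, 0, 0, 0, 0, 1, -0.04, 0, 0, 0, 0, 0, 1, -0.04, 0, 0, 0, 0, 0, 1]}}

```text
t: 9.07
eef_pos: [0.3964, 0.2129, 0.0298]
orientation: [0.0, 0.958, 0.285, -0.0]
wrist_force: [-0.0, -0.1, -1.0]
grip_width: 0.0002
```

Run:
```python
from h import *
s=rep();g=get_image("wrist");cv2.imwrite("pics/w9.png",g["pixels"]);R,t=wristpose(g,s)
print(proj(g,[glo(-.05,.025,.081),glo(-.098,.025,.081),glo(-.121,.025,.058)],R,t).round(0).tolist())
C=cloud(g,R,t);m=(C[...,2]>.076)&(C[...,2]<.086);L=(C[...,:2]-O)@np.array([[c_,-s_],[s_,c_]])
m&=(abs(L[...,1]-.025)<.015)&(L[...,0]<-.02)&(L[...,0]>-.11);print(m.sum(),np.median(L[m],0))
g=get_image("side");C=cloud(g);L=(C[...,:2]-O)@np.array([[c_,-s_],[s_,c_]])
```

```text
t 9.07 loc [-0.1566  0.0245  0.0298] tip z 0.0078 F loc [np.float64(-0.1), np.float64(-0.1), np.float64(-1.0)] q [-0.22  0.6  -0.46  2.14  0.54  0.51 -2.08] [ 0.     0.958  0.285 -0.   ]
[[265.0, 2.0], [265.0, 173.0], [266.0, 218.0]]
1363 [-0.05338246  0.02357175]
```

View pics/w9.png

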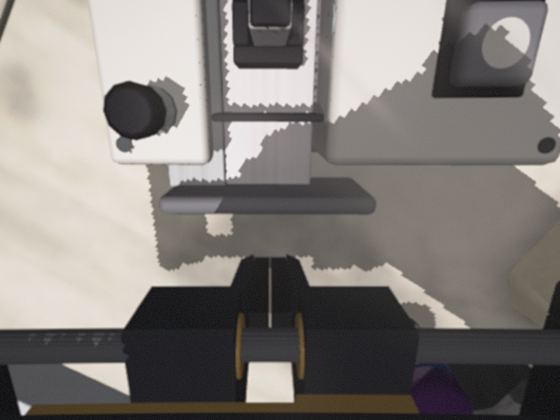

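The drawer is latched: the standard is at local x ≈ −53 mm (about −50 expected), the plate is at row 212 (about 218 expected for −0.121), and the force is zero. Now I'll find the cover's angle.

Run:
```python
from h import *
for n in("scene0","side0"):
    C=np.load(n+".npz")["C"].reshape(-1,3);d=C[:,:2]-O;L=np.c_[c_*d[:,0]+s_*d[:,1],-s_*d[:,0]+c_*d[:,1],C[:,2]]
    L=L[(abs(L[:,1]-.025)<.035)&(L[:,0]>-.06)&(L[:,0]<.06)&(L[:,2]>.066)]
    for z in np.arange(.07,.14,.008):
        m=abs(L[:,2]-z)<.004
        if m.sum()>3: print(n,round(z,3),m.sum(),"x",np.percentile(L[m,0],[2,50,98]).round(3),"y",np.percentile(L[m,1],[2,98]).round(3))
```

```text
scene0 0.07 250 x [-0.018  0.008  0.059] y [-0.009  0.049]
scene0 0.078 91 x [-0.012  0.01   0.023] y [-0.001  0.049]
scene0 0.086 79 x [-0.01   0.011  0.014] y [-0.002  0.049]
scene0 0.094 85 x [-0.008  0.012  0.015] y [-0.002  0.049]
scene0 0.102 90 x [-0.007  0.014  0.018] y [-0.002  0.049]
scene0 0.11 75 x [-0.006  0.014  0.018] y [-0.002  0.049]
scene0 0.118 37 x [-0.005  0.002  0.018] y [-0.002  0.05 ]
scene0 0.126 147 x [-0.002  0.012  0.021] y [-0.002  0.049]
scene0 0.134 74 x [-0.003  0.013  0.022] y [-0.     0.048]
side0 0.07 159 x [-0.02   0.043  0.059] y [-0.008  0.058]
side0 0.078 65 x [0.01  0.013 0.059] y [0.001 0.051]
side0 0.086 48 x [0.011 0.014 0.016] y [0.001 0.051]
side0 0.094 42 x [0.013 0.016 0.018] y [0.004 0.051]
side0 0.102 41 x [0.015 0.018 0.02 ] y [0.002 0.051]
side0 0.11 49 x [0.016 0.019 0.021] y [0.002 0.052]
side0 0.118 49 x [0.018 0.02  0.023] y [0.003 0.049]
side0 0.126 105 x [-0.003  0.014  0.024] y [0.001 0.052]
side0 0.134 108 x [-0.002  0.009  0.024] y [0.001 0.051]
```

>>> {"api": "carry_out", "payload": {"increments": [0, 0, -0.03, 0, 0, 0, 1, 0, 0, -0.07, 0, 0, 0, 1, 0, 0, -0.11, 0, 0, 0, 1, 0, 0, -0.15, 0, 0, 0, 1, 0.02, 0, -0.175, 0, 0, 0, 1, 0.05, 0, -0.175, 0, 0, 0, 1, 0.05, 0, -0.175, 0, 0, 0, 1]}}

```text
t: 9.75
eef_pos: [0.4458, 0.2449, 0.2079]
orientation: [-0.002, 0.959, 0.284, 0.005]
wrist_force: [-0.2, -0.0, -0.3]
grip_width: 0.0007
```

>>> {"api": "carry_out", "payload": {"increments": [0.04, 0, 0, 0, 0, 0, 1, 0.08, 0, 0, 0, 0, 0, 1, 0.12, 0, 0, 0, 0, 0, 1, 0.15, 0, 0, 0, 0, 0, 1, 0.152, 0, 0.03, 0, 0, 0, 1, 0.152, 0, 0.06, 0, 0, 0, 1, 0.152, 0, 0.07, 0, 0, 0, 1, 0.152, 0, 0.07, 0, 0, 0, 1]}}

```text
t: 10.42
eef_pos: [0.5653, 0.323, 0.1315]
orientation: [0.001, 0.958, 0.285, -0.003]
wrist_force: [-1.2, -0.6, -0.5]
grip_width: 0.0007
```

Run:
```python
from h import *
s=rep()
for n,(a,b) in dict(scene=(225,160),side=(215,130)).items():
    g=get_image(n); im=g["pixels"][b:b+120,a:a+120];cv2.imwrite(f"pics/{n}10.png",cv2.resize(im,None,fx=5,fy=5,interpolation=cv2.INTER_CUBIC))
```

```text
t 10.42 loc [0.0449 0.0244 0.1315] tip z 0.1095 F loc [np.float64(-1.3), np.float64(0.1), np.float64(-0.5)] q [-0.22  0.72 -0.56  1.58  0.43  0.98 -1.9 ] [ 0.001  0.958  0.285 -0.003]
```

View pics/scene10.png

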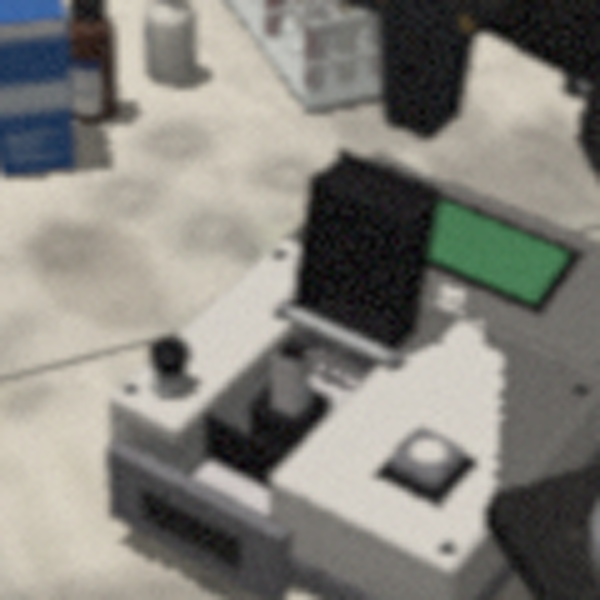

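View pics/side10.png

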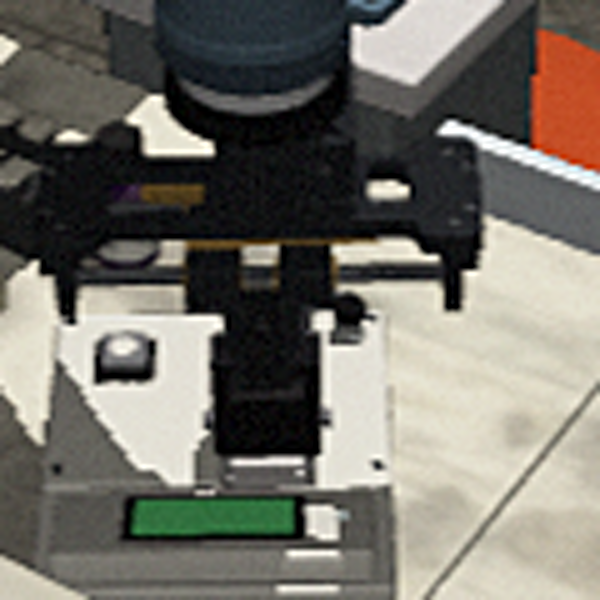

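>>> {"api": "carry_out", "payload": {"increments": [0, 0, 0.015, 0, 0, 0, 1, 0, 0, 0.029, 0, 0, 0, 1, 0, 0, 0.031, 0, 0, 0, 1, -0.008, 0, 0.031, 0, 0, 0, 1, -0.014, 0, 0.031, 0, 0, 0, 1, -0.02, 0, 0.031, 0, 0, 0, 1, -0.026, 0, 0.031, 0, 0, 0, 1, -0.032, 0, 0.031, 0, 0, 0, 1, -0.032, 0, 0.031, 0, 0, 0, 1]}}

```text
t: 11.27
eef_pos: [0.5394, 0.306, 0.1042]
orientation: [0.0, 0.959, 0.285, 0.0]
wrist_force: [-0.4, -0.2, -0.3]
grip_width: 0.0005
```

Run:
```python
from h import *
s=rep()
for n,(a,b) in dict(scene=(225,160),side=(215,130)).items():
    g=get_image(n); im=g["pixels"][b:b+120,a:a+120];cv2.imwrite(f"pics/{n}11.png",cv2.resize(im,None,fx=5,fy=5,interpolation=cv2.INTER_CUBIC))
```

```text
t 11.27 loc [0.0139 0.0244 0.1042] tip z 0.0822 F loc [np.float64(-0.4), np.float64(0.0), np.float64(-0.3)] q [-0.21  0.7  -0.55  1.68  0.45  0.88 -1.93] [0.    0.959 0.285 0.   ]
```

View pics/scene11.png

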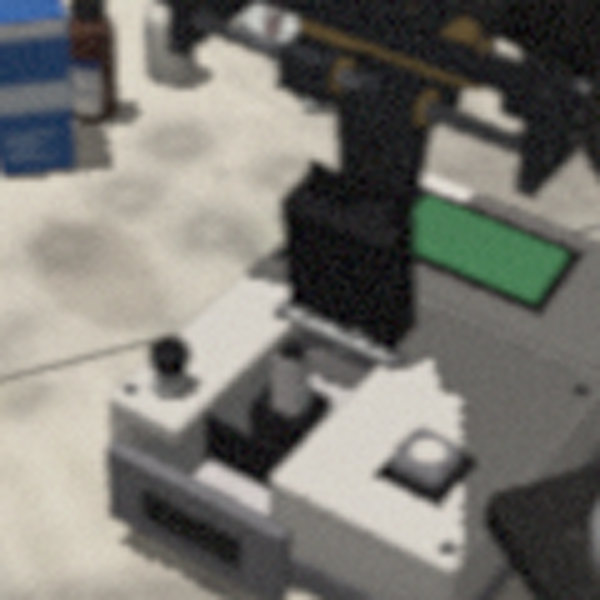

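The cover is moving: its top edge went from (345,155) to about (315,165) with negligible force. I'll keep pushing.

>>> {"api": "carry_out", "payload": {"increments": [-0.007, 0, 0.001, 0, 0, 0, 1, -0.014, 0, 0.002, 0, 0, 0, 1, -0.021, 0, 0.004, 0, 0, 0, 1, -0.028, 0, 0.006, 0, 0, 0, 1, -0.035, 0, 0.008, 0, 0, 0, 1, -0.042, 0, 0.009, 0, 0, 0, 1, -0.049, 0, 0.01, 0, 0, 0, 1, -0.049, 0, 0.01, 0, 0, 0, 1]}}

```text
t: 12.03
eef_pos: [0.4973, 0.2784, 0.093]
orientation: [0.001, 0.959, 0.285, -0.001]
wrist_force: [0.1, 0.4, -0.4]
grip_width: 0.0005
```

Run:
```python
from h import *
s=rep()
for n,(a,b) in dict(scene=(225,160),side=(215,130)).items():
    g=get_image(n); im=g["pixels"][b:b+120,a:a+120];cv2.imwrite(f"pics/{n}12.png",cv2.resize(im,None,fx=5,fy=5,interpolation=cv2.INTER_CUBIC))
```

```text
t 12.03 loc [-0.0364  0.0242  0.093 ] tip z 0.071 F loc [np.float64(0.3), np.float64(0.3), np.float64(-0.4)] q [-0.18  0.65 -0.55  1.82  0.46  0.8  -1.96] [ 0.001  0.959  0.285 -0.001]
```

View pics/scene12.png

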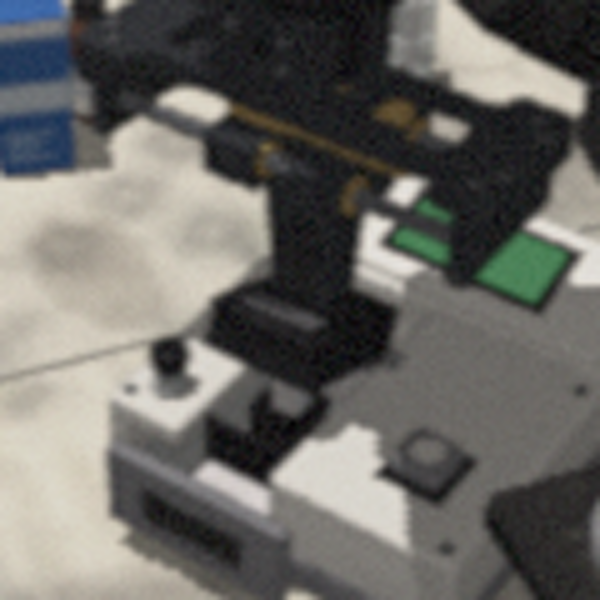

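View pics/side12.png

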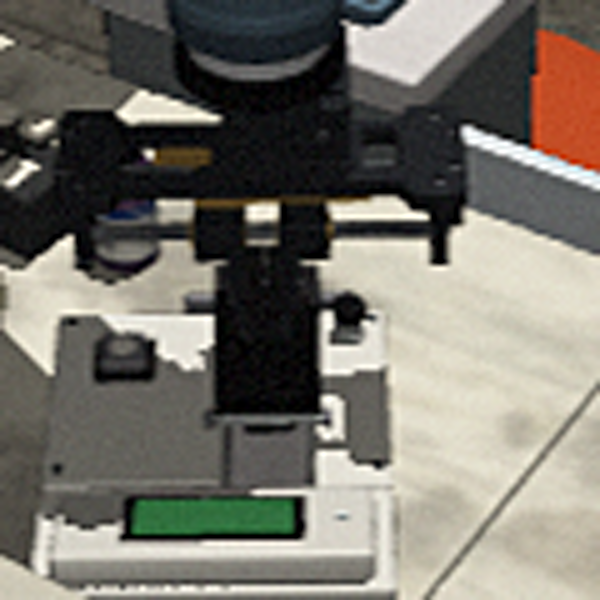

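>>> {"api": "carry_out", "payload": {"increments": [-0.006, 0, 0.003, 0, 0, 0, 1, -0.012, 0, 0.006, 0, 0, 0, 1, -0.015, 0, 0.009, 0, 0, 0, 1, -0.018, 0, 0.012, 0, 0, 0, 1, -0.018, 0, 0.014, 0, 0, 0, 1, -0.018, 0, 0.016, 0, 0, 0, 1, -0.018, 0, 0.016, 0, 0, 0, 1]}}

```text
t: 12.72
eef_pos: [0.4838, 0.2699, 0.0776]
orientation: [0.0, 0.959, 0.285, -0.0]
wrist_force: [0.9, 0.5, -1.2]
grip_width: 0.0008
```

Run:
```python
from h import *
s=rep()
for n,(a,b) in dict(scene=(225,160),side=(215,130)).items():
    g=get_image(n); im=g["pixels"][b:b+120,a:a+120];cv2.imwrite(f"pics/{n}13.png",cv2.resize(im,None,fx=5,fy=5,interpolation=cv2.INTER_CUBIC))
```

```text
t 12.72 loc [-0.0523  0.0245  0.0776] tip z 0.0556 F loc [np.float64(1.0), np.float64(-0.1), np.float64(-1.2)] q [-0.18  0.65 -0.54  1.87  0.48  0.75 -1.98] [ 0.     0.959  0.285 -0.   ]
```

View pics/scene13.png

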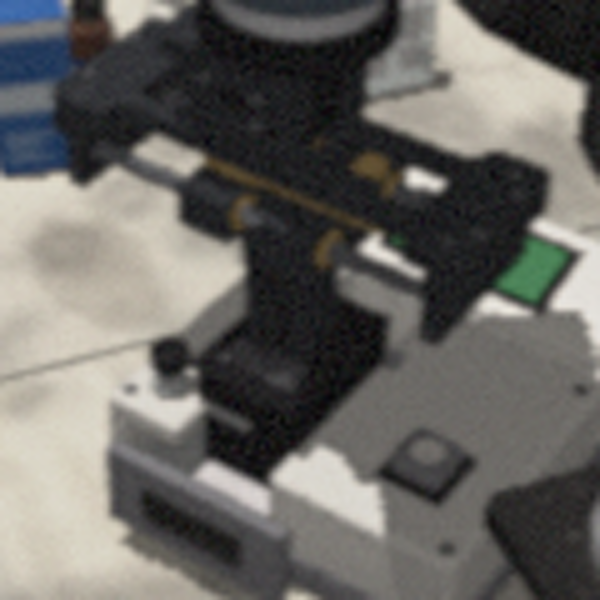

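>>> {"api": "carry_out", "payload": {"increments": [0, 0, 0.0015, 0, 0, 0, 1, 0, 0, 0.003, 0, 0, 0, 1, 0, 0, 0.003, 0, 0, 0, 1]}}

```text
t: 13.07
eef_pos: [0.4843, 0.2703, 0.0771]
orientation: [0.001, 0.959, 0.285, 0.0]
wrist_force: [-8.5, -5.5, 27.7]
grip_width: 0.0005
```

The hard stop came with the tip at z ≈ 0.088, exactly the shut height. I'll lift off and check.

>>> {"api": "carry_out", "payload": {"increments": [0, 0, -0.015, 0, 0, 0, 1, 0, 0, -0.045, 0, 0, 0, 1, 0, 0, -0.08, 0, 0, 0, 1, 0, 0, -0.08, 0, 0, 0, 1]}}

```text
t: 13.4
eef_pos: [0.4871, 0.2727, 0.1604]
orientation: [-0.001, 0.959, 0.285, 0.005]
wrist_force: [0.9, -0.2, -0.1]
grip_width: 0.0006
```

Run:
```python
from h import *
s=rep()
g=get_image("wrist");R,t=wristpose(g,s);cv2.imwrite("pics/w14.png",g["pixels"])
print(proj(g,[glo(-.06,-.048,.0725)],R,t))
g=get_image("scene");cv2.imwrite("pics/scene14.png",g["pixels"])
C=cloud(g)
m=(g["pixels"].max(2)<60)
L=(C[...,:2]-O)@np.array([[c_,-s_],[s_,c_]])
m=(abs(L[...,1]-.025)<.02)&(L[...,0]>-.085)&(L[...,0]<-.014)&(C[...,2]<.11)&(C[...,2]>.07)
for x in np.arange(-.08,-.01,.01):
    k=m&(abs(L[...,0]-x)<.005); print(round(x,2),k.sum(),np.median(C[k][:,2]).round(4) if k.any() else None)
```

```text
t 13.4 loc [-0.0481  0.025   0.1604] tip z 0.1384 F loc [np.float64(0.6), np.float64(-0.7), np.float64(-0.1)] q [-0.13  0.54 -0.61  1.82  0.39  0.89 -1.91] [-0.001  0.959  0.285  0.005]
[[360.98608084 228.15048688]]
-0.08 122 0.0868
-0.07 61 0.0884
-0.06 63 0.0881
-0.05 59 0.0878
-0.04 58 0.088
-0.03 61 0.0879
-0.02 58 0.0878
-0.01 2 0.0876
```

View pics/scene14.png

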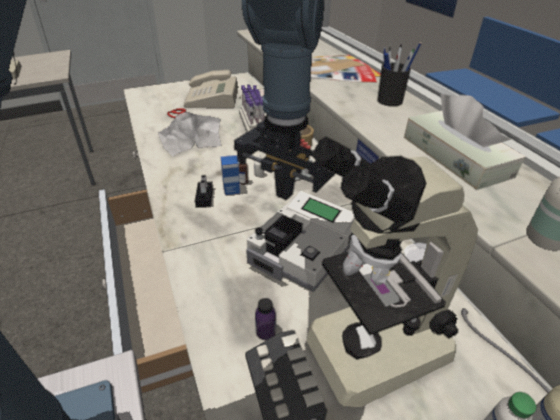

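View pics/w14.png

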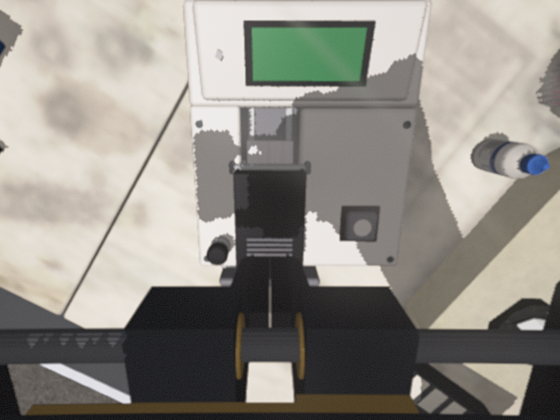

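The cover reads level at 0.088 along its whole length, so it is shut. The key at (360,225) in the wrist view matches the prediction (361,228). I'll move above the key while turning the jaw axis away from the microscope.

>>> {"api": "carry_out", "payload": {"increments": [-0.001, 0, 0, 0, 0, -0.12, 1, -0.002, 0.005, 0, 0, 0, -0.24, 1, -0.003, 0.01, 0, 0, 0, -0.36, 1, -0.004, 0.02, 0, 0, 0, -0.48, 1, -0.005, 0.03, 0, 0, 0, -0.6, 1, -0.006, 0.04, 0, 0, 0, -0.72, 1, -0.007, 0.05, 0, 0, 0, -0.84, 1, -0.008, 0.06, 0, 0, 0, -0.96, 1, -0.009, 0.068, 0, 0, 0, -1.08, 1, -0.009, 0.073, 0, 0, 0, -1.2, 1]}}

```text
t: 14.33
eef_pos: [0.516, 0.2024, 0.1529]
orientation: [-0.001, 0.628, 0.778, -0.001]
wrist_force: [-0.4, -0.7, -0.4]
grip_width: 0.0
```

>>> {"api": "carry_out", "payload": {"increments": [0, 0, 0, 0, 0, -0.12, 1, 0, 0, 0, 0, 0, -0.24, 1, 0, 0, 0, 0, 0, -0.37, 1, 0, 0, 0, 0, 0, -0.37, 1, 0, 0, 0, 0, 0, -0.37, 1]}}

```text
t: 14.75
eef_pos: [0.5156, 0.2037, 0.1533]
orientation: [-0.001, 0.478, 0.878, -0.001]
wrist_force: [-0.6, -1.0, 0.2]
grip_width: 0.0005
```

Run:
```python
from h import *
s=rep()
w,x,y,z=s["orientation"];M=Ro.from_quat([x,y,z,w]).as_matrix();k=np.r_[glo(-.06,-.048,.0725)];print("key in tool",M.T@(k-s["eef_pos"]))
g=get_image("wrist");R,t=wristpose(g,s);cv2.imwrite("pics/w15.png",g["pixels"]);print(proj(g,[k],R,t))
C=cloud(g,R,t)
g=get_image("side");cv2.imwrite("pics/side15.png",cv2.resize(g["pixels"][110:270,150:330],None,fx=4,fy=3.7))
```

```text
t 14.75 loc [-0.0618 -0.0484  0.1533] tip z 0.1313 F loc [np.float64(-1.0), np.float64(-0.5), np.float64(0.2)] q [ 0.23  0.67 -0.96  1.82  0.65  1.   -0.42] [-0.001  0.478  0.878 -0.001]
key in tool [0.0002955  0.00200106 0.08084179]
[[271.48163181 213.40250689]]
```

View pics/w15.png

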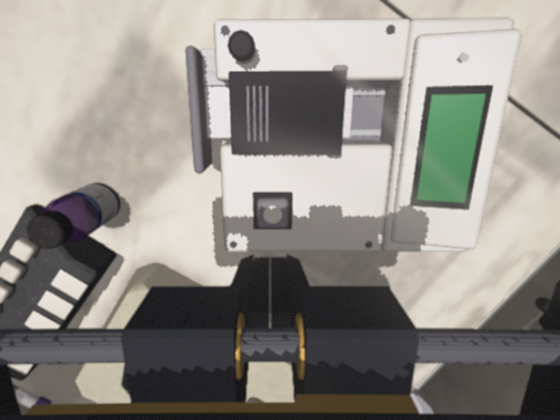

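View pics/side15.png

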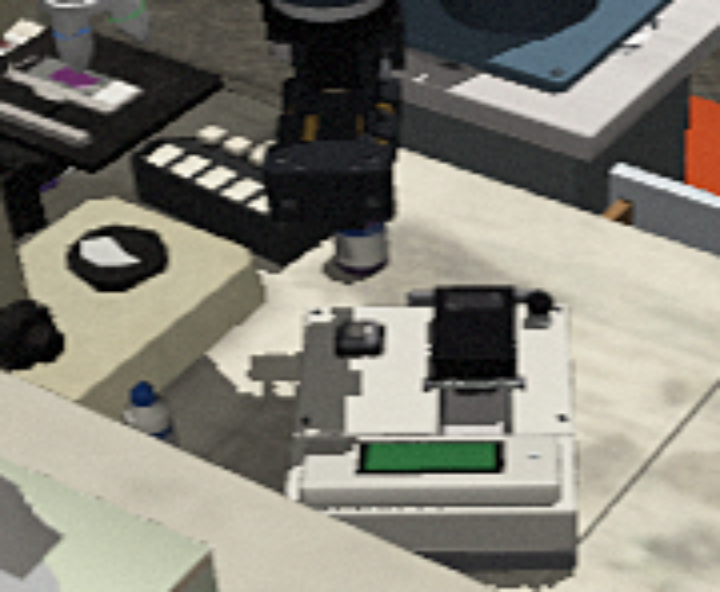

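>>> {"api": "carry_out", "payload": {"increments": [0, 0.001, 0.03, 0, 0, 0, 1, 0, 0.002, 0.06, 0, 0, 0, 1, 0, 0.002, 0.08, 0, 0, 0, 1, 0, 0.002, 0.088, 0, 0, 0, 1, 0, 0.002, 0.088, 0, 0, 0, 1]}}

```text
t: 15.27
eef_pos: [0.5168, 0.2046, 0.0651]
orientation: [-0.001, 0.477, 0.879, -0.001]
wrist_force: [0.7, 0.4, 0.4]
grip_width: 0.0005
```

Run:
```python
from h import *
rep()
```

```text
t 15.27 loc [-0.0604 -0.0483  0.0651] tip z 0.0431 F loc [np.float64(0.8), np.float64(-0.0), np.float64(0.4)] q [ 0.16  0.79 -0.85  1.86  0.77  0.87 -0.51] [-0.001  0.477  0.879 -0.001]
```

Tip at about 0.076, 3 mm above the key. I'll press slowly.

>>> {"api": "carry_out", "payload": {"increments": [0, 0, 0.002, 0, 0, 0, 1, 0, 0, 0.004, 0, 0, 0, 1, 0, 0, 0.006, 0, 0, 0, 1, 0, 0, 0.007, 0, 0, 0, 1, 0, 0, 0.007, 0, 0, 0, 1]}}

```text
t: 15.68
eef_pos: [0.5189, 0.2055, 0.0605]
orientation: [0.001, 0.477, 0.879, 0.001]
wrist_force: [0.4, -0.1, 2.5]
grip_width: 0.0004
```

>>> {"api": "carry_out", "payload": {"increments": [0, 0, 0.002, 0, 0, 0, 1, 0, 0, 0.003, 0, 0, 0, 1, 0, 0, 0.003, 0, 0, 0, 1]}}

```text
t: 15.93
eef_pos: [0.5188, 0.2055, 0.0571]
orientation: [0.0, 0.477, 0.879, 0.001]
wrist_force: [2.7, 1.4, 3.8]
grip_width: 0.0004
```

>>> {"api": "carry_out", "payload": {"increments": [0, 0, 0.001, 0, 0, 0, 1, 0, 0, 0.002, 0, 0, 0, 1, 0, 0, 0.002, 0, 0, 0, 1]}}

```text
t: 16.18
eef_pos: [0.5189, 0.2055, 0.0567]
orientation: [0.001, 0.477, 0.879, 0.0]
wrist_force: [-3.2, -2.4, 20.8]
grip_width: 0.0003
```

The key bottomed at 0.0567, and the force jumped to 21 N against a 4 N spring. I'll release it and rise clear.

>>> {"api": "carry_out", "payload": {"increments": [0, 0, -0.004, 0, 0, 0, 1, 0, 0, -0.012, 0, 0, 0, 1, 0, 0, -0.04, 0, 0, 0, 1, 0, 0, -0.08, 0, 0, 0, 1, 0, 0, -0.1, 0, 0, 0, 1, 0, 0, -0.1, 0, 0, 0, 1]}}

```text
t: 16.68
eef_pos: [0.5195, 0.2063, 0.1587]
orientation: [0.002, 0.477, 0.879, 0.002]
wrist_force: [0.1, 1.0, 0.0]
grip_width: 0.0001
```

Run:
```python
from h import *
s=rep()
g=get_image("wrist");R,t=wristpose(g,s);cv2.imwrite("pics/w16.png",g["pixels"])
C=cloud(g,R,t);L=(C[...,:2]-O)@np.array([[c_,-s_],[s_,c_]]);z=C[...,2]
def st(n,m): print(n,m.sum(),np.median(z[m]).round(4))
st("key",(abs(L[...,0]+.06)<.008)&(abs(L[...,1]+.048)<.008))
for x in(-.075,-.05,-.025): st(f"cover{x}",(abs(L[...,0]-x)<.006)&(abs(L[...,1]-.025)<.015))
m=(abs(L[...,1]-.025)<.05)&(L[...,0]<-.1)&(L[...,0]>-.2)&(z>.054)&(z<.062);print("plate top x",np.percentile(L[m][:,0],[2,50,98]))
cv2.imwrite("pics/scene16.png",get_image("scene")["pixels"])
g=get_image("side");cv2.imwrite("pics/side16.png",g["pixels"])
```

```text
t 16.68 loc [-0.0572 -0.0483  0.1587] tip z 0.1367 F loc [np.float64(0.6), np.float64(0.8), np.float64(0.0)] q [ 0.23  0.67 -0.96  1.81  0.64  1.01 -0.41] [0.002 0.477 0.879 0.002]
key 2427 0.1975
cover-0.075 872 0.0879
cover-0.05 889 0.0878
cover-0.025 859 0.0878
plate top x [-0.1199326  -0.11554255 -0.11227681]
```

View pics/w16.png

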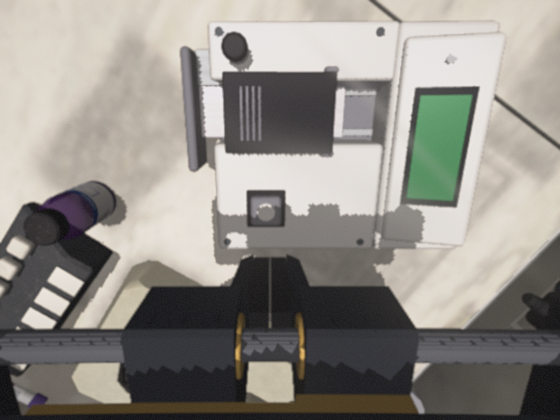

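View pics/scene16.png

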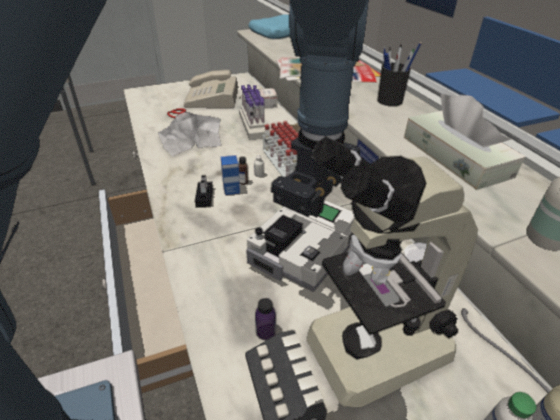

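Everything checks out: cover level at 0.088, plate front at local −0.120, key free again, bottles, carton and stand where they were, and no force on the tool. I'll hand it in.

Run:
```python
from station import order
print(order.sign_off())
```

```text
the job is handed in; nothing more can be done
None
```

The daily check has been started and the job is handed in, at about 17 s of the 48 s allowed. I pushed the drawer to its end stop and let it spring back and latch, then swung the light cover shut. After that I pressed the read key fully down and moved the arm clear.

**Last checks**
- **Drawer:** the push ended at the expected stop position with 12.5 N. After I let go, the plate front was about 120 mm ahead of the photometer's origin; latched should be 121 mm.
- **Cover:** it reads level at 88 mm along its whole length, both before and after the key press. Closing it ended with a brief 28 N press on the stop.
- **Key:** it bottomed at the expected height, with the force rising to 21 N against its 4 N spring.
- **Surroundings:** by eye in the pictures, the bottles, carton and stand were where they had been. The arm ended with no force on the tool.

**What disagreed**
- **Fingertip height:** the fingertips were about 33 mm higher than the reported tool position and `nose_length` imply. On the first drawer push they therefore passed over the plate and into the open drawer, stopping in front of the standard without touching anything. I measured the real offset in the wrist and side views and used that from then on.
- **Key release:** I could not read the key's height after letting it go. The finger blocked the depth reading there, so I judged it only from the picture.
- **Forces:** the presses on the cover and key were firmer at the end than I intended, but below the 40 N limit.

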